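# Pin the lid back onto a sloping jewellery stock case

## Task

The plywood stock case on the sloping stand has its lid laid on loosely, drawn back from the hinge. Slide the lid across the case until it meets the hinge and its knuckles line up with the case's, then take the loose hinge pin from its wooden rest and slide it down through all the knuckles from the upper end until its grip is fully home against the first knuckle. Let go, leaving the lid flat on the case, and do not disturb the bowl, jar or brush nearby.

Things in the scene. Friction and masses are not known exactly. Their poses are not given: they have to be found in the camera images.
- case: Open plywood box, 100 (x) x 110 (y) x 40 mm to its rim, fixed immovably at a 30 degree slope on a stand. Origin: centre of its underside. x: up the slope, away from the robot, parallel to the hinge; y: level, towards the hinge side; z: normal to the slope, out of the box. End boards at x = +-44..50 mm rise 10 mm above the rim: the lid between them slides only along y (1 mm play in x).
- case_hinge (a point): Middle of the case's hinge axis, at (0, 64, 49.5) mm in the case's frame; the axis is parallel to the case's x. Three fixed steel knuckles (tubes 18 mm outside, 12 mm bore, 16 mm long) are centred on the axis 40 mm below, at, and 40 mm above this point along the slope.
- hinge_mouth (a point): Upper end of the uppermost case knuckle, on the hinge axis, at (48, 64, 49.5) mm in the case's frame: the pin enters here and travels along the case's -x (30 degrees downwards, towards the robot). The hinge line above it is free.
- lid: Loose plywood lid, 86 (x) x 110 (y) x 10 mm, under 0.2 kg, flat on the case rim, axes as the case's. Origin: centre of its underside. It starts drawn back 15 to 35 mm along the case's -y. Pushed along +y, its edge stops against the case knuckles with its own knuckles in the gaps between them, all five bores in line; its origin is then at y = 0, z = 40 mm in the case's frame.
- lid_handle (a point): On the lid's pull, a wooden block 40 (x) x 16 (y) x 36 mm high in the middle of the lid top. This point is on the block's centre line, 24 mm above the lid's top face and 12 mm below the block's top, at (0, 0, 34) mm in the lid's frame; pinch the block across its 16 mm width.
- lid_hinge (a point): Middle of the lid's hinge axis, at (0, 64, 9.5) mm in the lid's frame, between its two steel knuckles (18 mm outside, 12 mm bore, 16 mm long, centred 20 mm either side along x). Lined up when this point lies on the case's hinge axis, at point case_hinge.
- pin: Loose hinge pin, about 50 g: steel shaft 8 mm thick, 104 mm long along its -x, the last 12 mm tapered to 3 mm; dark round wooden grip 16 mm thick, 45 mm long along its +x. Origin: on the axis at the shoulder between them. Starts level in the rest, axis 49 mm above the table, tip roughly towards the robot. Home: shoulder against the uppermost knuckle, tip 8 mm out of the lowest.
- pin_tip (a point): Point of the pin, 104 mm from its origin along its -x.
- pin_rest: Fixed wooden rest: two uprights (12 mm thick, 40 mm wide, 53 mm high, centres 58 mm apart) with notches 10 mm wide, open at the top, on a base 85 x 56 x 10 mm. Origin: centre of its underside; x along the pin. The shaft lies in the notches, shoulder 51 mm from the origin along +x, so the grip juts out freely; lift the pin straight up.
- bowl: Bystander: small white ceramic bowl, 90 mm across, 40 mm high. Origin: centre of its underside.
- jar: Bystander: clear jar with metal cap, 56 mm across, 70 mm high. Origin: centre of its underside.
- brush: Bystander: small brush, 150 mm long, lying on the table. Origin: its underside near the middle.
Mind the look-alikes: they are no part of the job. Leave any orange or pink look-alike of the part that bears case alone. Of the things that look like the lid, the largest one is meant.

How it is judged:
By the outcome, as a careful person would: the job done as asked, in the order asked, and still so for the second after the job is handed in, with the robot touching nothing.
It also fails if it takes over 58 s, if anything falls off the work surface, if the arm or the gripper's body presses on something with over 40 N, if the wrist force passes 120 N, or if a joint passes its speed limit or range.

## Robot

A 7-joint arm with a two-finger parallel gripper is mounted at the origin on the work surface. World frame = base frame: x ahead of the robot, y to its left, z up, the work surface at z = 0. Lengths are in m, angles in degrees, forces in N, time in s.
With the tool pointing down it reaches from about 0.425 to 0.95 m from the base axis. Payload 16.7 kg.
Tool frame: the origin (TCP) lies on the centre line of the jaws, within the pads' length; the fingertips stand robot.nose_length ahead of it and the grasp point (between the pads) is the TCP (robot.nose_length is the distance from the TCP to the fingertips, in m); x points along the fingers, y is the direction in which the jaws open and shut, and the axes are right-handed (so a half turn about x gives the same grasp; the last joint's range is limited). The gripper opens to 94 mm and grips with 3 to 60 N. Pads are 16 mm wide; open, the fingers measure 119 mm over their backs; the gripper's body (75 mm by 177 mm) begins 78 mm behind the grasp point.
Start: joints at [64.486, 24.414, 4.234, 92.017, -1.954, 63.644, -3.845], TCP at [0.197, -0.646, 0.224] pointing down, gripper open.
Joint ranges: [-163.25, 163.25], [-28.42, 122.38], [-70.27, 78.77], [12.13, 141.07], [-58.53, 238.53], [9.26, 117.41], [-156.51, 156.51]. Speed limits (degrees/s): [108.29, 108.29, 136.94, 136.94, 172.46, 172.46, 172.46].

## Interface

Orientations are given as a 3x3 rotation matrix whose columns are the frame's x, y, z axes.
In Python, from plant import readout, viewer, ticket, robot gives the robot as it stands.
- The arm moves only by the tool servo_tool, never from a script. Its argument "steps" is one flat list of numbers, 7 for each row, row after row: the shift along the tool's x, y, z in units of 25 mm (1.0 is 25 mm), then the turn, a rotation vector about the tool's x, y, z in units of 8 degrees (1.0 is 8 degrees), then the opening, from 0 (shut) to 1 (fully open). A call has exactly 8 rows; each row is the pose to reach, as a shift and turn from the pose commanded when the call began, along the tool's axes at that moment; what a row does not reach only later rows make up. A row lasts 1/10 s, in which the tool goes at most 50 mm and 8.59 degrees, less where a joint would pass 70% of its speed; a pose out of reach is approached as far as the arm can. A call with a gripper value outside its range is refused whole. The fingers move at their own pace and stop on an object; "force" is the grip in N (left out, the last holds). Time passes only in rows, so rows that repeat a pose let the fingers close, or fill a call up. It gives the time, the measured TCP pose, the force and the opening at its end, in the units of the state.
- readout.get_obs(): the state, without advancing time (a new reading comes with each control period).
- viewer.capture(name): name is "side" or "top"; returns the picture (384x512x3 uint8, red, green, blue); there is no depth.
- viewer.calibration(name): a dict with "fx", "fy", "cx", "cy" (pixels), "extrinsics" (4x4, takes a point from world to camera coordinates). Camera axes: x right, y down, z forward; pixel columns grow to the right and rows downward; lengths in m; the calibration is good to about 2 mm. A picture is of the moment at which its call begins. calibration takes no time and is no camera call.
- ticket.close_job(): hands the job in, once; it reports no verdict.
The state is a dict: "clock": time; "joints": joint angles; "qd": joint speeds; "tau": joint torques, N m; "ee_pos": TCP position; "tcp_rot": TCP orientation; "force": force on the tool from outside, world axes, zero at the start; "moment": the same for the moment, N m; "width": opening from 0.0 (shut) to 1.0 (fully open).
Only numpy, scipy, OpenCV 4.12 (cv2) and the standard library are available. Lean on these libraries where they do the work, as an engineer would, in place of code of your own. Each camera call takes 0.05 s, during which the arm holds its last target. There are 200 camera calls.

## Working session

There is one attempt and no reset: what is moved stays moved. The work goes in short steps, Python scripts to look and compute and a tool call to move; the robot and the scene stay as the last step left them, time stands still between calls to the robot, and variables do not carry over. Pictures are saved under pics/ and viewed, about 8 in all and at most 12, crops included, and the job is handed in when it is done.

Besides the shell and the picture viewer there is one more tool, called after "Emit:" as name(argument=value, ...), one argument or row to a line, values as JSON. servo_tool: Moves the arm, as the interface text tells. Its arguments: {"type":"object","properties":{"steps":{"type":"array"},"force":{"type":"number"}},"required":["steps"]}

```bash
mkdir -p pics; ls; python3 - <<'E'
from plant import readout, viewer, ticket, robot
import cv2,numpy as np
np.set_printoptions(precision=4,suppress=True)
o=readout.get_obs();print(o['clock'],o['ee_pos'],o['tcp_rot'],o['force'],o['width'],robot.nose_length)
for n in('side','top'):
    im=viewer.capture(n);cv2.imwrite(f'pics/{n}0.png',im[:,:,::-1]);c=viewer.calibration(n);print(n,c)
a=cv2.imread('pics/side0.png');b=cv2.imread('pics/top0.png')
E
```

```text
pics
0.0 [ 0.1966 -0.6453  0.2238] [[-0.0005  0.2915 -0.9566]
 [ 0.0012 -0.9566 -0.2915]
 [-1.     -0.0013  0.0001]] [ 0.2736 -0.6746  0.2491] 0.9998758855375712 0.019
side {'fx': 446.3601508402235, 'fy': 446.3601508402235, 'cx': 251.18302020051556, 'cy': 192.44501733233966, 'extrinsics': array([[-0.9673, -0.2531, -0.0182,  0.5206],
       [-0.1022,  0.454 , -0.8851,  0.1446],
       [ 0.2323, -0.8543, -0.465 ,  1.1075],
       [ 0.    ,  0.    ,  0.    ,  1.    ]])}
top {'fx': 442.32393798537987, 'fy': 442.32393798537987, 'cx': 254.98882156877133, 'cy': 185.10666564362444, 'extrinsics': array([[-0.0114, -0.9998, -0.0172,  0.0442],
       [-0.9939,  0.0132, -0.1096,  0.536 ],
       [ 0.1098,  0.0158, -0.9938,  1.1052],
       [ 0.    ,  0.    ,  0.    ,  1.    ]])}
```

View pics/side0.png

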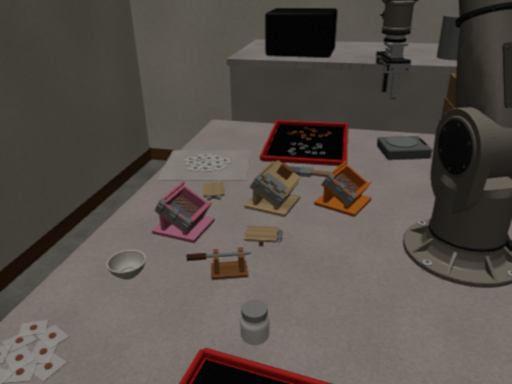

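View pics/top0.png

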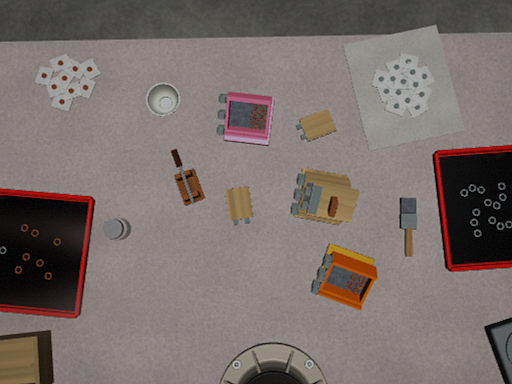

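Candidates for the case: plywood at top (325,195), pink (247,118), orange (347,275). The plywood one is plain and has the pull, so I choose that. For the lid: the one on the case with the pull (330,203), and loose small ones at (317,125) and (240,203). The lid on the case is the largest. The pin is at (185,175). Next is a close crop to check this.

```bash
python3 - <<'E'
import cv2,numpy as np
a=cv2.imread('pics/side0.png');b=cv2.imread('pics/top0.png')
z=lambda im,x,y,w,h,s:cv2.resize(im[y:y+h,x:x+w],None,fx=s,fy=s,interpolation=cv2.INTER_CUBIC)
A=z(b,280,155,90,75,4.4); B=z(b,160,140,60,75,4.4)
C=z(a,235,150,75,70,5);D=z(a,180,235,80,50,5)
def grid(im,x0,y0,s):
    for x in range((x0//10+1)*10,x0+int(im.shape[1]/s)+1,10):
        cv2.putText(im,str(x),(int((x-x0)*s),8),0,.3,(255,255,255));cv2.line(im,(int((x-x0)*s),10),(int((x-x0)*s),16),(255,255,255))
    for y in range((y0//10+1)*10,y0+int(im.shape[0]/s)+1,10):
        cv2.putText(im,str(y),(0,int((y-y0)*s)+3),0,.3,(255,255,255))
grid(A,280,155,4.4);grid(B,160,140,4.4);grid(C,235,150,5);grid(D,180,235,5)
W=np.zeros((330+260,790,3),np.uint8)
def put(im,x,y):
    h=min(im.shape[0],W.shape[0]-y);w=min(im.shape[1],W.shape[1]-x);W[y:y+h,x:x+w]=im[:h,:w]
put(A,0,0);put(B,400,0);put(C,0,332)
put(D,385,332)
cv2.imwrite('pics/crop1.png',W)
E
```

```text
(no output)
```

View pics/crop1.png

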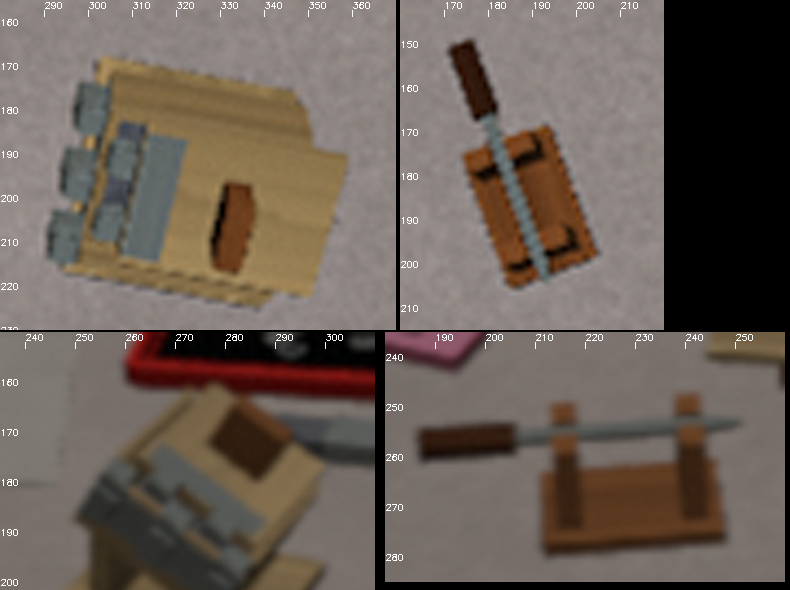

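```bash
cat > h.py <<'E'
import cv2,numpy as np
from plant import readout, viewer, ticket, robot
np.set_printoptions(precision=4,suppress=True)
def crop(im,x0,y0,w,h,s,g=1.8):
    o=cv2.resize(im[y0:y0+h,x0:x0+w],None,fx=s,fy=s,interpolation=cv2.INTER_CUBIC)
    o=(255*(o/255.)**(1/g)).astype(np.uint8)
    for x in range(x0//5*5+5,x0+w,5):
        X=int((x-x0+.5)*s);cv2.putText(o,str(x),(X-8,8),0,.3,(255,255,255));cv2.line(o,(X,10),(X,14),(255,255,255))
    for y in range(y0//5*5+5,y0+h,5):cv2.putText(o,str(y),(0,int((y-y0+.5)*s)+3),0,.3,(255,255,255))
    return o
def P(n):
    c=viewer.calibration(n);return c,c['extrinsics']
def proj(n,X):
    c,E=P(n);p=E[:3,:3]@np.asarray(X,float)+E[:3,3];return np.array([c['fx']*p[0]/p[2]+c['cx'],c['fy']*p[1]/p[2]+c['cy']])
def ray(n,uv):
    c,E=P(n);d=E[:3,:3].T@np.array([(uv[0]-c['cx'])/c['fx'],(uv[1]-c['cy'])/c['fy'],1]);return -E[:3,:3].T@E[:3,3],d
def onz(n,uv,z):
    o,d=ray(n,uv);return o+d*(z-o[2])/d[2]
def tri(ut,us):
    o1,d1=ray('top',ut);o2,d2=ray('side',us);s=np.linalg.lstsq(np.c_[d1,-d2],o2-o1,rcond=None)[0]
    a,b=o1+d1*s[0],o2+d2*s[1];return (a+b)/2,np.linalg.norm(a-b)
E
python3 - <<'E'
from h import *
a=cv2.imread('pics/side0.png');b=cv2.imread('pics/top0.png')
W=np.zeros((560,800,3),np.uint8)
A=crop(a,243,155,65,65,8);B=crop(b,287,160,40,70,7)
W[:520,:520]=A;W[:490,520:800]=B
cv2.imwrite('pics/crop2.png',W)
E
```

```text
(no output)
```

View pics/crop2.png

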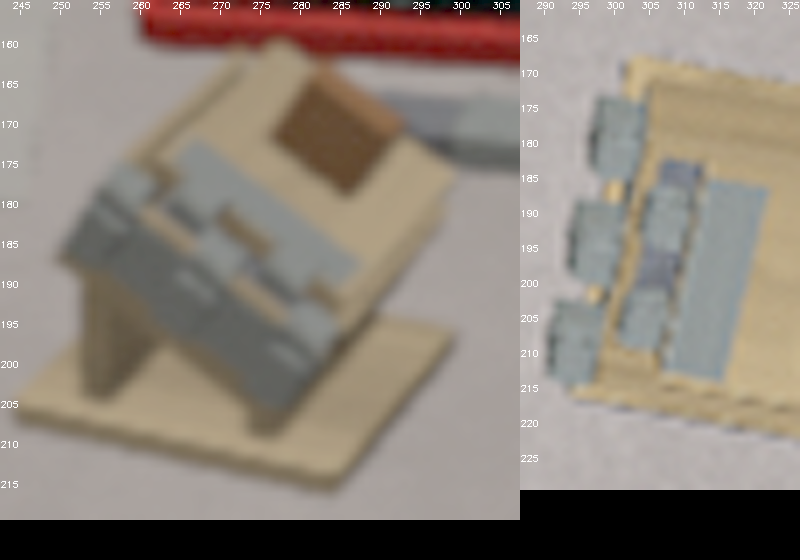

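```bash
python3 - <<'E'
from h import *
K=[tri(*q) for q in [((300.3,179.3),(257,180)),((297.2,194.2),(268.5,189)),((294.2,208.5),(280.5,198))]]
for k in K:print(k)
d=K[0][0]-K[2][0];print(np.linalg.norm(d),d/np.linalg.norm(d),np.degrees(np.arctan2(d[1],d[0])),np.degrees(np.arcsin(d[2]/np.linalg.norm(d))))
# pin
for uv in [(174.0,149.5),(180.5,167),(191.5,202)]:print(onz('top',uv,.049))
for uv in [(185.5,257.5),(204,255.5),(250,253)]:print(onz('side',uv,.049))
# handle top centre in top view
print(readout.get_obs()['clock'])
E
```

```text
(array([ 0.5398, -0.0726,  0.1032]), np.float64(0.00239112820762094))
(array([ 0.5056, -0.0661,  0.082 ]), np.float64(0.0028597222630169197))
(array([ 0.4711, -0.0598,  0.0611]), np.float64(0.0048203528192350496))
0.0816039344126942 [ 0.8417 -0.1579  0.5163] -10.622207162165942 31.08476639228332
[0.6286 0.243  0.049 ]
[0.5832 0.2261 0.049 ]
[0.4937 0.1977 0.049 ]
[0.6282 0.246  0.049 ]
[0.5895 0.229  0.049 ]
[0.489  0.1953 0.049 ]
0.1
```

```bash
cat >> h.py <<'E'
from scipy.spatial.transform import Rotation as Ro
def Rc(psi):
    return (Ro.from_euler('z',psi,degrees=True)*Ro.from_euler('y',-30,degrees=True)).as_matrix()
def tool(R): return np.c_[-R[:,2],-R[:,1],-R[:,0]]
def go(p,R,o=None):
    o=o or readout.get_obs();A=np.array(o['tcp_rot'])
    s=A.T@(np.array(p)-o['ee_pos'])/.025;r=Ro.from_matrix(A.T@R).as_rotvec(degrees=True)/8
    print('shift',s,'turn',r);return s,r
E
python3 - <<'E'
from h import *
from scipy.optimize import least_squares
obs=[('top',(40,64,49.5),(300.3,179.3)),('top',(0,64,49.5),(297.2,194.2)),('top',(-40,64,49.5),(294.2,208.5)),
('side',(40,64,49.5),(257,180)),('side',(0,64,49.5),(268.5,189)),('side',(-40,64,49.5),(280.5,198))]
lid=[('top',(20,64,49.5),(307.5,190)),('top',(-20,64,49.5),(303.7,205)),('top',(0,0,86),(332.8,206.5))]
def f(v):
    R=Rc(v[3]*100);c=v[:3]
    r=[proj(n,c+R@np.array(p)/1000)-u for n,p,u in obs]
    r+=[proj(n,c+R@(np.array(p)/1000+[0,v[4],0]))-u for n,p,u in lid]
    return np.ravel(r)
s=least_squares(f,[.5,-.13,.06,-.1,-.03]);v=s.x;print(v);print(f(v).reshape(-1,2))
R=Rc(v[3]*100)
print('hinge',v[:3]+R@[0,.064,.0495],'mouth',v[:3]+R@[.048,.064,.0495],'handle',v[:3]+R@[0,v[4],.074])
for q in [((302,168),(345,177)),((295,216),(337,225))]:
    a,b=[onz('top',x,.12) for x in q];d=a-b;print('yaw edge',np.degrees(np.arctan2(-d[0],d[1])))
print([x for x in dir(robot) if x[0]!='_'])
E
```

```text
[ 0.518  -0.1332  0.0394 -0.1027 -0.021 ]
[[-0.1776  0.791 ]
 [ 0.0077  0.8024]
 [ 0.1796  0.9714]
 [-0.2619  0.3667]
 [-0.3344 -0.0552]
 [-0.8351 -0.4232]
 [-0.2535 -0.9681]
 [ 0.5451 -1.2918]
 [-0.0631  0.9036]]
hinge [ 0.5051 -0.0659  0.0823] mouth [ 0.546  -0.0733  0.1063] handle [ 0.4778 -0.1473  0.1035]
yaw edge -12.781955454906285
yaw edge -12.807095401613786
['Unreachable', 'nose_length']
```

```bash
python3 - <<'E'
from h import *
b=cv2.imread('pics/top0.png');hsv=cv2.cvtColor(b,cv2.COLOR_BGR2HSV)
S=hsv[:,:,1].astype(float)
print(S[160:176:2,320],S[195,330])
def edge(cols,lo,hi,up):
    pts=[]
    for c in cols:
        s=S[lo:hi,c]; 
        if not up:s=s[::-1]
        t=60; i=np.argmax(s>t); y=i-1+(t-s[i-1])/(s[i]-s[i-1]); pts.append((c,lo+y if up else hi-1-y))
    return np.array(pts)
for cols,lo,hi,up in [(range(306,342),155,200,1),(range(300,334),200,240,0)]:
    p=edge(cols,lo,hi,up);k=np.polyfit(p[:,0],p[:,1],1);res=p[:,1]-np.polyval(k,p[:,0])
    a,c=[onz('top',(x,np.polyval(k,x)),.11) for x in (cols[0],cols[-1])];d=a-c
    print(k,res.std(),np.degrees(np.arctan2(-d[0],d[1])))
E
```

```text
[ 22.  20.  20.  20.  17.  35. 118. 126.] 113.0
[  0.1846 111.2283] 0.11084603333111534 -11.406699742179624
[  0.1886 160.6504] 0.06348287318391693 -11.387860674952584
```

```bash
python3 - <<'E'
from h import *
R=Rc(-11.4);h=np.array([.478,-.147,.1035]);go(h+R[:,2]*.1,tool(R))
E
```

```text
shift [  1.3672 -16.7351 -14.8157] turn [3.4595 3.6752 0.9353]
```

Emit:
servo_tool(
  steps=[0,-2,-1.5,0.4,0.4,0.1,0.6,0,-4,-3,0.8,0.8,0.2,0.6,0,-6,-5,1.2,1.2,0.3,0.6,0.3,-8,-6.5,1.6,1.6,0.4,0.6,0.5,-9.5,-8,2,2,0.5,0.6,0.7,-11,-9.5,2.4,2.4,0.6,0.6,0.9,-12.5,-11,2.8,2.8,0.7,0.6,1,-14,-12.5,3.1,3.2,0.8,0.6],
)

```text
clock: 0.9
ee_pos: [0.3611, -0.2807, 0.2044]
tcp_rot: [[0.437, -0.15, -0.887], [-0.076, -0.989, 0.13], [-0.897, 0.01, -0.443]]
force: [3.1, -0.1, 0.7]
width: 0.599
```

```bash
python3 - <<'E'
from h import *
R=Rc(-11.4);h=np.array([.478,-.147,.1035]);go(h+R[:,2]*.1,tool(R));o=readout.get_obs();print(o['joints'],o['force'])
E
```

```text
shift [ 1.2632 -6.0929 -1.4121] turn [0.3419 0.4616 0.099 ]
[ 50.9911  -4.6181 -11.0317 135.2966 -29.0229  29.1761 -35.6369] [ 3.1224 -0.09    0.7199]
```

Emit:
servo_tool(
  steps=[0.4,-2,-0.4,0.1,0.15,0,0.6,0.8,-4,-0.9,0.25,0.35,0.1,0.6,1.26,-6.1,-1.4,0.34,0.46,0.1,0.6,1.26,-6.1,-1.4,0.34,0.46,0.1,0.6,1.26,-6.1,-1.4,0.34,0.46,0.1,0.6,1.26,-6.1,-1.4,0.34,0.46,0.1,0.6,1.26,-6.1,-1.4,0.34,0.46,0.1,0.6,1.26,-6.1,-1.4,0.34,0.46,0.1,0.6],
)

```text
clock: 1.7
ee_pos: [0.4279, -0.1391, 0.19]
tcp_rot: [[0.488, -0.196, -0.85], [-0.098, -0.981, 0.17], [-0.867, 0.001, -0.498]]
force: [0.2, 0.3, 0.3]
width: 0.6
```

```bash
python3 - <<'E'
from h import *
R=Rc(-11.4);h=np.array([.478,-.147,.1035]);go(h+R[:,2]*.1,tool(R));go(h,tool(R));o=readout.get_obs();print(o['joints'],o['force'])
a=viewer.capture('side')[:,:,::-1];b=viewer.capture('top')[:,:,::-1]
W=np.zeros((450,800,3),np.uint8);W[:450,:400]=crop(a,230,110,80,90,5);W[:450,400:]=crop(b,280,150,80,90,5)
cv2.imwrite('pics/c3.png',W)
E
```

```text
shift [ 0.0118 -0.0884 -0.0251] turn [0.0126 0.0171 0.0021]
shift [ 4.0118 -0.0873 -0.0346] turn [0.0126 0.0171 0.0021]
[ 50.6454  -7.4743 -37.4617 140.651  -18.1603  16.092  -72.9202] [0.1617 0.3155 0.2521]
```

View pics/c3.png

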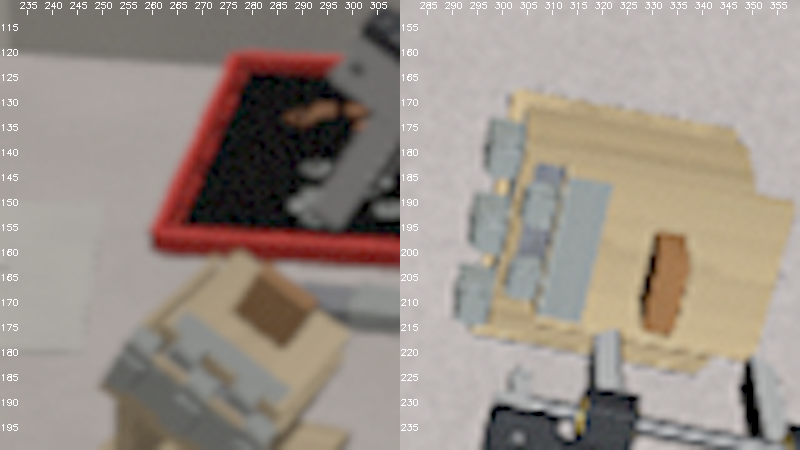

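The side view shows the fingers above the lid, and the top view shows them straddling the pull (top view, pull at 333,206; fingers at 320 and 348). I'll descend.

Emit:
servo_tool(
  steps=[1,0,0,0,0,0,0.6,2,-0.05,0,0,0,0,0.6,2.8,-0.1,0,0,0,0,0.6,3.4,-0.1,0,0,0,0,0.6,3.8,-0.1,0,0,0,0,0.6,3.8,-0.1,0,0,0,0,0.6,3.8,-0.1,0,0,0,0,0.2,3.8,-0.1,0,0,0,0,0],
  force=15,
)

```text
clock: 2.6
ee_pos: [0.4757, -0.1466, 0.1128]
tcp_rot: [[0.481, -0.187, -0.856], [-0.093, -0.982, 0.162], [-0.872, 0.001, -0.49]]
force: [-0.1, -0.1, -0.8]
width: 0.466
```

Emit:
servo_tool(
  steps=[0,0,0,0,0,0,0,0,0,0,0,0,0,0,0,0,0,0,0,0,0,0,0,0,0,0,0,0,0,0,0,0,0,0,0,0,0,0,0,0,0,0,0,0,0,0,0,0,0,0,0,0,0,0,0,0],
  force=15,
)

```text
clock: 3.4
ee_pos: [0.4753, -0.147, 0.114]
tcp_rot: [[0.482, -0.194, -0.855], [-0.095, -0.981, 0.169], [-0.871, -0.0, -0.491]]
force: [-5.6, 1.5, 9.9]
width: 0.166
```

```bash
python3 - <<'E'
from h import *
R=Rc(-11.4);h=np.array([.478,-.147,.1035]);go(h,tool(R));o=readout.get_obs();print(o['width']*94,o['joints'],o['force'],o['moment'])
E
```

```text
shift [ 0.4184 -0.0199  0.1118] turn [0.0236 0.0748 0.0173]
15.60045694678464 [  54.3114   10.6046  -47.403   139.4476   67.2911    9.332  -156.4633] [-5.636   1.5103  9.8547] [ 0.0975  0.6631 -0.1506]
```

Width 15.6 mm means I have the block, but joints 6 and 7 are close to their range ends. I'll open, pitch the tool towards vertical (the pinch axis is unaffected) and grip again.

Emit:
servo_tool(
  steps=[0,0,0,0,0,0,0.45,0,0,0,0,0,0,0.45,0,0,0,0,0,0,0.45,0,0,0,0,-0.6,0,0.45,0,0,0,0,-1.3,0,0.45,0,0,0,0,-2,0,0.45,0,0,0,0,-2.6,0,0.45,0,0,0,0,-3,0,0.45],
  force=15,
)

```text
clock: 4.2
ee_pos: [0.4765, -0.1469, 0.1143]
tcp_rot: [[0.089, -0.194, -0.977], [-0.015, -0.981, 0.193], [-0.996, -0.003, -0.09]]
force: [-0.3, -0.4, 0.6]
width: 0.449
```

```bash
python3 - <<'E'
from h import *
R=Rc(-11.4);h=np.array([.478,-.147,.1035]);go(h,tool(R));o=readout.get_obs();print(o['joints'],o['force'],o['moment']);print(R.T@(o['ee_pos']-h)*1000)
E
```

```text
shift [ 0.4371 -0.0069 -0.0208] turn [0.0208 3.1014 0.0299]
[  58.6471   22.618   -57.2379  121.3889   28.3742   44.0779 -117.0658] [-0.2648 -0.4371  0.5829] [ 0.0067  0.0639 -0.0121]
[ 4.1143 -0.211  10.1371]
```

Emit:
servo_tool(
  steps=[0.12,0,-0.03,0,0,0,0.45,0.25,0,-0.05,0,0,0,0.45,0.25,0,-0.05,0,0,0,0.3,0.25,0,-0.05,0,0,0,0,0.25,0,-0.05,0,0,0,0,0.25,0,-0.05,0,0,0,0,0.25,0,-0.05,0,0,0,0,0.25,0,-0.05,0,0,0,0],
  force=15,
)

```text
clock: 5.0
ee_pos: [0.4767, -0.1471, 0.1075]
tcp_rot: [[0.092, -0.193, -0.977], [-0.018, -0.981, 0.192], [-0.996, -0.0, -0.093]]
force: [-5.4, 0.5, 4.7]
width: 0.167
```

```bash
python3 - <<'E'
from h import *
R=Rc(-11.4);h=np.array([.478,-.147,.1035]);o=readout.get_obs();print(o['width']*94,o['force'],o['moment']);print(R.T@(o['ee_pos']-h)*1000)
im=viewer.capture('top');b=im[:,:,::-1]
A=np.array(o['tcp_rot']);print('yc in tool', A.T@R[:,1], 'zc',A.T@R[:,2])
E
```

```text
15.672372868568365 [-5.3858  0.5276  4.6757] [ 0.0416  1.1265 -0.0607]
[ 0.8832 -0.3582  4.1324]
yc in tool [ 0.0008 -1.     -0.0049] zc [-0.9089 -0.0028  0.4171]
```

Emit:
servo_tool(
  steps=[0,-0.1,0,0,0,0,0,0,-0.2,0,0,0,0,0,0,-0.3,0,0,0,0,0,0,-0.4,0,0,0,0,0,0,-0.5,0,0,0,0,0,0,-0.6,0,0,0,0,0,0,-0.65,0,0,0,0,0,0,-0.65,0,0,0,0,0],
  force=15,
)

```text
clock: 5.85
ee_pos: [0.4801, -0.1314, 0.1077]
tcp_rot: [[0.092, -0.193, -0.977], [-0.018, -0.981, 0.192], [-0.996, -0.0, -0.094]]
force: [-4.0, -1.4, 5.7]
width: 0.166
```

Emit:
servo_tool(
  steps=[0,-0.03,0,0,0,0,0,0,-0.06,0,0,0,0,0,0,-0.09,0,0,0,0,0,0,-0.12,0,0,0,0,0,0,-0.15,0,0,0,0,0,0,-0.18,0,0,0,0,0,0,-0.2,0,0,0,0,0,0,-0.2,0,0,0,0,0],
  force=15,
)

```text
clock: 6.65
ee_pos: [0.481, -0.1267, 0.1076]
tcp_rot: [[0.092, -0.193, -0.977], [-0.018, -0.981, 0.192], [-0.996, 0.0, -0.093]]
force: [-5.6, -2.7, 7.0]
width: 0.17
```

```bash
python3 - <<'E'
from h import *
R=Rc(-11.4);h=np.array([.478,-.147,.1035]);o=readout.get_obs();print(o['width']*94,o['force'],R.T@o['force'],o['moment']);print(R.T@(o['ee_pos']-h)*1000)
E
```

```text
15.935997401406917 [-5.6343 -2.6529  7.0015] [-0.8283 -3.7142  8.5629] [-0.7268  1.0312 -0.1057]
[ 1.1096 20.4852  4.1455]
```

Emit:
servo_tool(
  steps=[0,-0.03,0,0,0,0,0,0,-0.06,0,0,0,0,0,0,-0.09,0,0,0,0,0,0,-0.12,0,0,0,0,0,0,-0.15,0,0,0,0,0,0,-0.15,0,0,0,0,0,0,-0.15,0,0,0,0,0,0,-0.15,0,0,0,0,0],
  force=15,
)

```text
clock: 7.45
ee_pos: [0.4812, -0.1254, 0.1077]
tcp_rot: [[0.091, -0.195, -0.977], [-0.021, -0.981, 0.194], [-0.996, 0.003, -0.093]]
force: [-9.1, -16.8, 9.8]
width: 0.171
```

```bash
python3 - <<'E'
from h import *
R=Rc(-11.4);h=np.array([.478,-.147,.1035]);o=readout.get_obs();print(o['width']*94,o['force'],R.T@o['force'],o['moment']);print(R.T@(o['ee_pos']-h)*1000)
b=viewer.capture('top')[:,:,::-1];a=viewer.capture('side')[:,:,::-1]
W=np.zeros((480,800,3),np.uint8);W[:480,:400]=crop(a,240,160,50,60,8);W[:480,400:]=crop(b,285,165,50,60,8)
cv2.imwrite('pics/c4.png',W)
E
```

```text
16.106296248697838 [ -9.092  -16.7976   9.7733] [  0.0434 -18.2632  11.2601] [-3.5943  1.5683 -0.4357]
[ 1.0815 21.7811  4.1756]
```

View pics/c4.png

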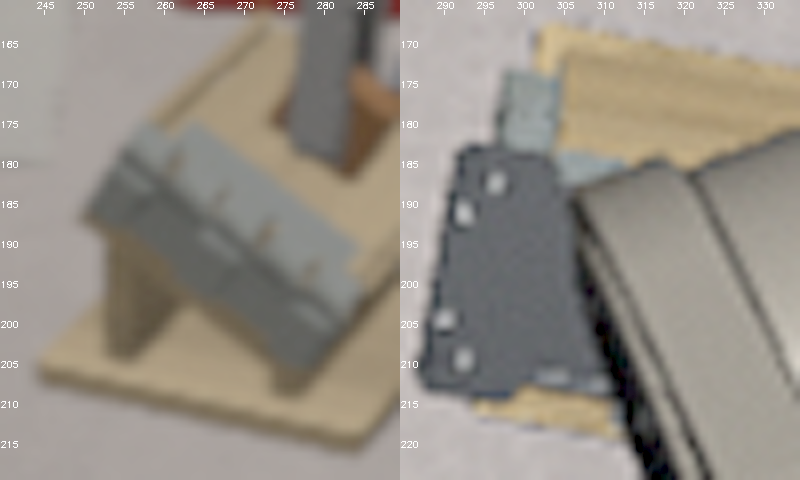

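The side view shows all five knuckles in one line (255,181)–(282,199), and there's about 18 N of contact force, so the lid is home. I'll relax, open and lift.

Emit:
servo_tool(
  steps=[0,0.06,0,0,0,0,0,0,0.1,0,0,0,0,0,0,0.1,0,0,0,0,0.3,0,0.1,0,0,0,0,0.45,0,0.1,0,0,0,0,0.45,-1,0.1,0,0,0,0,0.45,-2.5,0.1,0,0,0,0,0.45,-4,0.1,0,0,0,0,0.5],
  force=15,
)

```text
clock: 8.35
ee_pos: [0.4721, -0.1224, 0.208]
tcp_rot: [[0.091, -0.191, -0.977], [-0.016, -0.982, 0.191], [-0.996, -0.002, -0.093]]
force: [-0.1, -0.2, 1.0]
width: 0.49
```

```bash
python3 - <<'E'
from h import *
b=cv2.imread('pics/top0.png');a=cv2.imread('pics/side0.png')
for n,im,(x0,y0,w,h_) in[('top',b,(165,143,25,30)),('side',a,(180,245,30,20))]:
    g=im[y0:y0+h_,x0:x0+w].max(2);m=(g<70).astype(np.uint8)
    k,l,st,ce=cv2.connectedComponentsWithStats(m);i=1+np.argmax(st[1:,4]);c=ce[i]+[x0,y0]
    ys,xs=np.where(l==i);d=np.linalg.svd(np.c_[xs,ys]-[xs.mean(),ys.mean()])[2][0] if len(xs) else 0
    p=onz(n,c,.049);q=onz(n,c+8*d,.049)-onz(n,c-8*d,.049);print(n,st[i],c,p,np.degrees(np.arctan2(q[1],q[0])))
    print(onz(n,c+d*8,.049))
o=readout.get_obs();print(o['ee_pos'],o['joints'],o['force'])
p=np.array([.608,.2355,.16])
Rp=Ro.from_euler('z',19.0,degrees=True).as_matrix()
go(p,tool(Rp))
E
```

```text
top [ 6  7 11 17 97] [176.2577 157.7732] [0.6071 0.2371 0.049 ] -158.63085987055626
[0.5878 0.2295 0.049 ]
side [  7   8  20   8 122] [195.9508 256.6148] [0.6061 0.2373 0.049 ] 19.68149819240211
[0.6232 0.2434 0.049 ]
[ 0.4721 -0.1224  0.208 ] [  65.8796   13.2702  -65.0904  117.3892   16.1001   52.6459 -108.4307] [-0.0766 -0.2481  1.0006]
shift [  2.1846 -15.089   -2.4039] turn [-3.7527 -0.6543 -0.1594]
```

```bash
cat >> h.py <<'E'
def T(yaw,tilt): return tool((Ro.from_euler('z',yaw,degrees=True)*Ro.from_euler('y',-tilt,degrees=True)).as_matrix())
E
python3 - <<'E'
from h import *
print('bowl',onz('top',(163,99),.02))
go([.609,.238,.15],T(19.7,-15))
E
```

```text
bowl [0.7708 0.2794 0.02  ]
shift [  2.585  -15.1939  -2.3868] turn [-3.847  -2.4833  0.3408]
```

Emit:
servo_tool(
  steps=[0,-1.9,-0.3,-0.5,-0.3,0,0.5,0,-3.8,-0.6,-1,-0.6,0.05,0.5,0.2,-5.7,-0.9,-1.5,-1,0.1,0.5,0.6,-7.6,-1.2,-2,-1.3,0.15,0.5,1,-9.5,-1.5,-2.5,-1.6,0.2,0.5,1.5,-11.4,-1.8,-3,-2,0.25,0.5,2,-13.3,-2.1,-3.5,-2.3,0.3,0.5,2.6,-15.2,-2.4,-3.85,-2.5,0.34,0.5],
)

```text
clock: 9.15
ee_pos: [0.6089, 0.2345, 0.1485]
tcp_rot: [[-0.247, 0.338, -0.908], [-0.089, -0.941, -0.326], [-0.965, 0.0, 0.263]]
force: [0.8, -1.3, 2.1]
width: 0.497
```

```bash
python3 - <<'E'
from h import *
go([.609,.238,.15],T(19.7,-15));o=readout.get_obs();print(o['joints'])
E
```

```text
shift [-0.0714 -0.1312 -0.0325] turn [ 0.0089  0.0308 -0.0057]
[   8.8175   47.4417  -58.0326   83.5665   32.6651   84.6513 -122.1941]
```

Emit:
servo_tool(
  steps=[0.5,0,-0.1,0,0,0,0.5,1.2,-0.05,-0.3,0,0,0,0.5,2,-0.1,-0.5,0,0,0,0.5,2.7,-0.1,-0.75,0,0,0,0.5,3.3,-0.1,-0.9,0,0,0,0.5,3.8,-0.1,-1.07,0,0,0,0.5,3.8,-0.1,-1.07,0,0,0,0.5,3.8,-0.1,-1.07,0,0,0,0.5],
)

```text
clock: 9.95
ee_pos: [0.6086, 0.2348, 0.0514]
tcp_rot: [[-0.245, 0.336, -0.909], [-0.088, -0.942, -0.324], [-0.965, 0.001, 0.261]]
force: [-0.2, 0.1, -0.7]
width: 0.5
```

```bash
python3 - <<'E'
from h import *
go([.609,.238,.049],T(19.7,-15));o=readout.get_obs();print(o['ee_pos'],o['force'])
b=viewer.capture('top')[:,:,::-1];a=viewer.capture('side')[:,:,::-1]
W=np.zeros((480,800,3),np.uint8);W[:480,:400]=crop(a,170,225,50,60,8);W[:480,400:]=crop(b,150,140,50,60,8)
cv2.imwrite('pics/c5.png',W)
E
```

```text
shift [ 0.0781 -0.113  -0.0825] turn [-0.0102  0.0137 -0.0024]
[0.6086 0.2348 0.0514] [-0.184   0.1399 -0.6942]
```

View pics/c5.png

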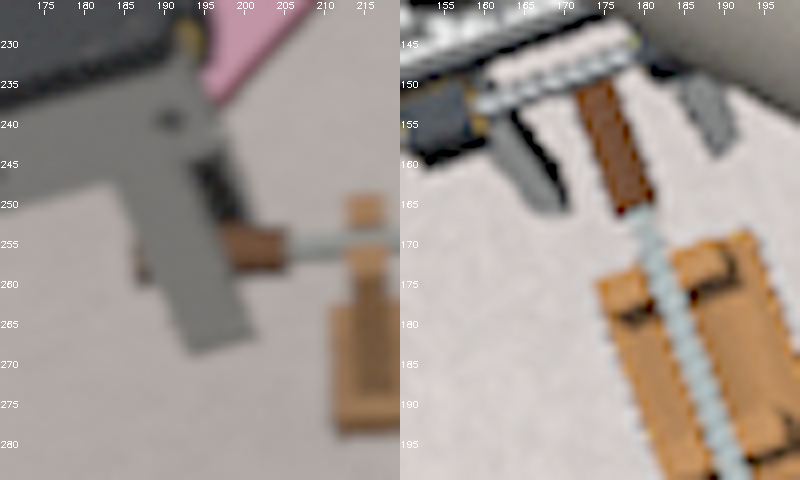

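Fingers straddle the grip: side view fingers at (195,255), top view fingers at (166,160) and (188,155) with the grip at (176,158) between them. Closing.

Emit:
servo_tool(
  steps=[0.08,-0.1,-0.05,0,0,0,0.5,0.08,-0.1,-0.05,0,0,0,0.3,0.08,-0.1,-0.05,0,0,0,0.1,0.08,-0.1,-0.05,0,0,0,0,0.08,-0.1,-0.05,0,0,0,0,0.08,-0.1,-0.05,0,0,0,0,0.08,-0.1,-0.05,0,0,0,0,0.08,-0.1,-0.05,0,0,0,0],
  force=35,
)

```text
clock: 10.85
ee_pos: [0.6082, 0.2375, 0.0489]
tcp_rot: [[-0.245, 0.336, -0.909], [-0.089, -0.942, -0.324], [-0.965, 0.001, 0.261]]
force: [-0.6, -1.2, 0.2]
width: 0.165
```

```bash
python3 - <<'E'
from h import *
o=readout.get_obs();print(o['ee_pos'],o['force'],o['moment'],o['width']*94,o['joints'])
A=np.array(o['tcp_rot']);print('up in tool',A.T@[0,0,1])
E
```

```text
[0.6082 0.2375 0.0489] [-0.6311 -1.1647  0.1945] [ 0.0781 -0.2612  0.0065] 15.46331542822687 [   7.3332   53.1116  -54.9347   86.8181   36.9832   77.1016 -124.5182]
up in tool [-0.9654  0.0009  0.2608]
```

Emit:
servo_tool(
  steps=[-0.3,0,0.08,0,0,0,0,-0.8,0,0.21,0,0,0,0,-1.5,0,0.4,0,0,0,0,-2.4,0,0.65,0,0,0,0,-3.4,0,0.92,0,0,0,0,-4.4,0,1.19,0,0,0,0,-5.4,0,1.46,0,0,0,0,-6,0,1.62,0,0,0,0],
)

```text
clock: 11.65
ee_pos: [0.6085, 0.2383, 0.2079]
tcp_rot: [[-0.243, 0.336, -0.91], [-0.087, -0.942, -0.325], [-0.966, 0.001, 0.258]]
force: [-0.0, 0.6, -0.3]
width: 0.157
```

```bash
python3 - <<'E'
from h import *
a=viewer.capture('side')[:,:,::-1];b=viewer.capture('top')[:,:,::-1]
cv2.imwrite('pics/side6.png',a);cv2.imwrite('pics/top6.png',b)
o=readout.get_obs();print(o['ee_pos'],o['width']*94,o['force'])
# expected axis
A=np.array(o['tcp_rot']);R=A@T(0,-15).T
for s in(-.129,-.025,.02):print(proj('side',o['ee_pos']+R@[s,0,0]),proj('top',o['ee_pos']+R@[s,0,0]))
W=np.zeros((480,800,3),np.uint8);W[:360,:480]=crop(a,170,195,80,60,6);W[:480,480:]=crop(b,155,140,40,60,8)
cv2.imwrite('pics/c6.png',W)
E
```

```text
[0.6088 0.2384 0.2073] 15.097929659292449 [ 0.4335 -0.2084 -1.1326]
[249.3887 192.4737] [181.0122 199.6893]
[200.7329 195.1565] [165.3654 155.2003]
[179.4509 196.33  ] [158.7063 136.2663]
```

View pics/c6.png

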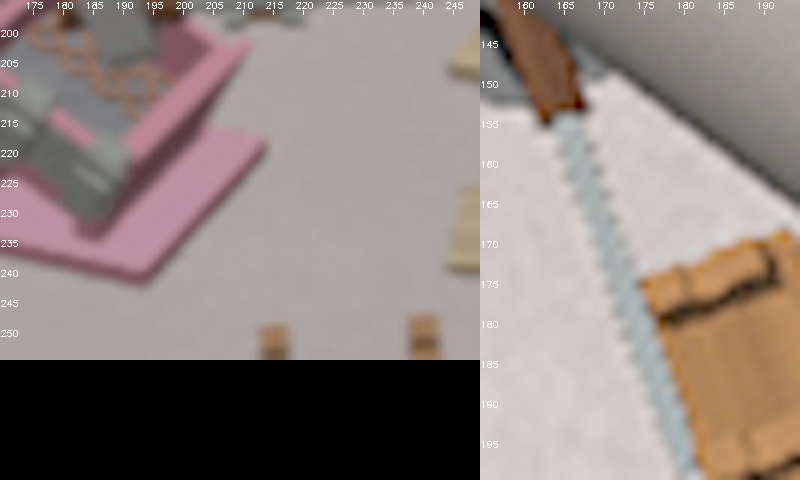

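```bash
python3 - <<'E'
from h import *
R=Rc(-11.4);h=np.array([.5051,-.0659,.0823])+R[:,1]*.0007;m=h+R[:,0]*.048;print(m)
go(m+R[:,0]*.170+[0,0,.03],T(-11.4,15))
E
```

```text
[ 0.546  -0.0734  0.1063]
shift [-0.1401 13.9398  1.6038] turn [ 3.924   3.6436 -0.0028]
```

Emit:
servo_tool(
  steps=[-0.3,1,0.1,0.2,0.1,0,0,-0.6,2.5,0.3,0.6,0.5,0,0,-0.9,4.5,0.5,1.1,1,0,0,-0.9,6.5,0.7,1.7,1.5,0,0,-0.7,8.5,0.9,2.3,2.1,0,0,-0.5,10.5,1.2,2.9,2.7,0,0,-0.3,12.3,1.4,3.4,3.2,0,0,-0.14,13.9,1.6,3.92,3.64,0,0],
)

```text
clock: 12.55
ee_pos: [0.6888, -0.1061, 0.2175]
tcp_rot: [[0.251, -0.202, -0.947], [-0.054, -0.979, 0.194], [-0.966, 0.003, -0.257]]
force: [0.6, -0.2, -0.2]
width: 0.161
```

Emit:
servo_tool(
  steps=[0,0,0,0,0,0,0,0,0,0,0,0,0,0,0,0,0,0,0,0,0,0,0,0,0,0,0,0,0,0,0,0,0,0,0,0,0,0,0,0,0,0,0,0,0,0,0,0,0,0,0,0,0,0,0,0],
)

```text
clock: 13.35
ee_pos: [0.6895, -0.1021, 0.2184]
tcp_rot: [[0.25, -0.197, -0.948], [-0.053, -0.98, 0.19], [-0.967, 0.002, -0.255]]
force: [-0.1, -0.9, -0.0]
width: 0.159
```

```bash
python3 - <<'E'
from h import *
R=Rc(-11.4);h=np.array([.5051,-.0659,.0823])+R[:,1]*.0007;m=h+R[:,0]*.048
go(m+R[:,0]*.153,T(-11.4,15));o=readout.get_obs();print(o['joints'],o['width']*94)
E
```

```text
shift [1.2344 0.0086 0.8998] turn [ 0.0106  0.0263 -0.0153]
[  43.6797   28.9626  -56.0684   99.3076   35.7669   53.6693 -126.3044] 14.935010492234793
```

Emit:
servo_tool(
  steps=[0.2,0,0.15,0,0,0,0,0.5,0,0.4,0.01,0.02,-0.01,0,0.9,0,0.65,0.01,0.03,-0.01,0,1.23,0,0.9,0.01,0.03,-0.01,0,1.23,0,0.9,0.01,0.03,-0.01,0,1.23,0,0.9,0.01,0.03,-0.01,0,1.23,0,0.9,0.01,0.03,-0.01,0,1.23,0,0.9,0.01,0.03,-0.01,0],
)

```text
clock: 14.15
ee_pos: [0.6762, -0.0996, 0.1834]
tcp_rot: [[0.255, -0.198, -0.946], [-0.052, -0.98, 0.191], [-0.966, 0.001, -0.26]]
force: [-0.6, 0.6, -0.4]
width: 0.157
```

```bash
python3 - <<'E'
from h import *
R=Rc(-11.4);h=np.array([.5051,-.0659,.0823])+R[:,1]*.0007;m=h+R[:,0]*.048
go(m+R[:,0]*.153,T(-11.4,15));o=readout.get_obs();print(o['width']*94)
a=viewer.capture('side')[:,:,::-1];b=viewer.capture('top')[:,:,::-1]
cv2.imwrite('pics/side7.png',a);cv2.imwrite('pics/top7.png',b)
for n in('side','top'):
    print(n,'mouth',proj(n,m),'low',proj(n,m-R[:,0]*.096),'tip',proj(n,o['ee_pos']-R[:,0]*.128),'sh',proj(n,o['ee_pos']-R[:,0]*.024))
W=np.zeros((600,800,3),np.uint8);W[:600,:440]=crop(a,228,140,55,75,8);W[:600,440:]=crop(b,275,130,45,75,8)[:,:360]
cv2.imwrite('pics/c7.png',W)
E
```

```text
shift [0.0185 0.0028 0.0183] turn [-0.002  -0.0089 -0.0054]
14.789859623411415
side mouth [254.4652 178.6286] low [281.7529 199.537 ] tip [247.3172 173.0496] sh [218.4011 150.8945]
top mouth [300.7847 177.0399] low [293.2401 212.1848] tip [302.8573 167.2857] sh [311.8653 125.3197]
```

View pics/c7.png

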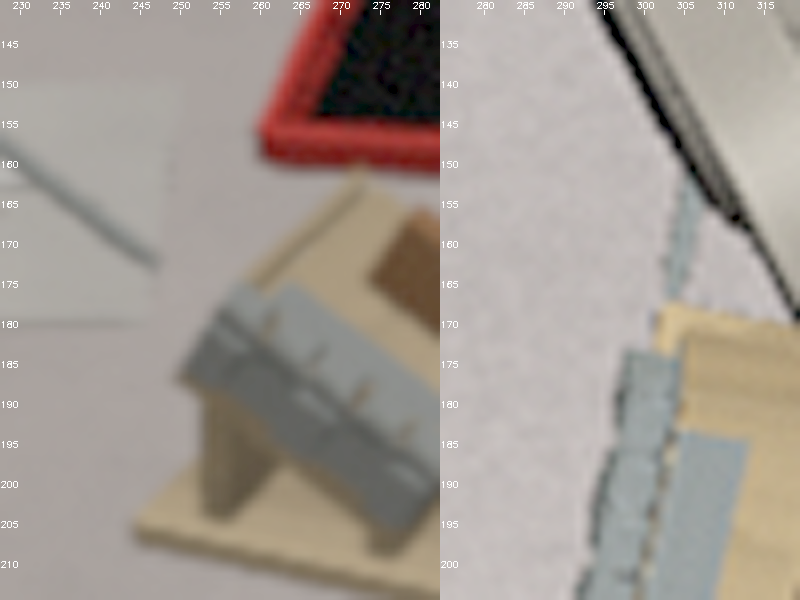

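```bash
python3 - <<'E'
from h import *
R=Rc(-11.4);h=np.array([.5051,-.0659,.0823])+R[:,1]*.0007;c=h-R@[0,.064,.0495]
for nm,p in dict(kn_top=(48,64,58.5),kn_out=(48,73,49.5),kn_bot=(48,64,40.5),eb_hinge=(50,55,50),eb_far=(50,-55,50),eb_in=(44,-55,50),hb1=(20,8,86),hb2=(-20,8,86),hb3=(20,8,50),hb4=(-20,8,50),lidfar=(-43,-55,50),lowout=(-48,73,49.5)).items():
    X=c+R@np.array(p)/1000;print(nm,proj('side',X),proj('top',X))
a=cv2.imread('pics/side7.png').astype(float)
# shaft line in side view: darkest per column
g=a.mean(2);pts=[]
for x in range(224,246):
    y0=173+(x-247.3)*.78;r=np.arange(int(y0)-6,int(y0)+7);v=g[r,x];w=np.clip(np.median(v)-v-8,0,None);pts.append((x,(w*r).sum()/max(w.sum(),1e-6)))
p=np.array(pts);k=np.polyfit(p[:,0],p[:,1],1);print('shaft side slope',k,'at 240',np.polyval(k,240),'res',(p[:,1]-np.polyval(k,p[:,0])).std())
b=cv2.imread('pics/top7.png').astype(float);
for y in (154,157,160,163):print(y,b[y,299:312,2].astype(int))
E
```

```text
kn_top [255.8808 176.3966] [300.7333 178.4685]
kn_out [253.0614 179.9252] [297.0765 176.3524]
kn_bot [253.0619 180.8412] [300.8354 175.6334]
eb_hinge [255.3706 176.7944] [304.6602 177.0473]
eb_far [271.1751 162.2615] [350.2577 185.4982]
eb_in [272.7565 163.4587] [349.653  187.7632]
hb1 [276.4181 167.8077] [321.8553 198.1761]
hb2 [287.6355 176.3056] [318.2457 213.1448]
hb3 [270.5907 176.5962] [321.4088 191.9021]
hb4 [281.599  184.9813] [317.9154 206.5109]
lidfar [295.8644 180.953 ] [341.1879 219.4675]
lowout [280.495  200.9659] [289.666 211.511]
shaft side slope [  0.7646 -15.9201] at 240 167.5947906875819 res 0.16748666681485258
154 [158 155 153 155 160 122  91 106  65   8  25  38  22]
157 [150 156 158 159 135 106 104 106 126 155 151  74   9]
160 [159 156 155 159 130 100 103 109 136 160 154 154 161]
163 [153 152 154 131  97 104  98 135 161 152 152 152 155]
```

Pin tip at side (247.4,172.6) and top (303,167). The shaft line matches prediction to about 0.2 px and points along the knuckle row in both views, so I'll start the insertion.

Emit:
servo_tool(
  steps=[0.06,0,0.2,0,0,0,0,0.13,0,0.45,0,0,0,0,0.19,0,0.7,0,0,0,0,0.26,0,0.95,0,0,0,0,0.31,0,1.13,0,0,0,0,0.36,0,1.32,0,0,0,0,0.41,0,1.5,0,0,0,0,0.41,0,1.5,0,0,0,0],
)

```text
clock: 15.05
ee_pos: [0.6437, -0.0931, 0.1642]
tcp_rot: [[0.257, -0.198, -0.946], [-0.053, -0.98, 0.191], [-0.965, 0.001, -0.262]]
force: [4.3, -1.2, 5.0]
width: 0.157
```

```bash
cat > st.py <<'E'
from h import *
R=Rc(-11.4);hh=np.array([.5051,-.0659,.0823])+R[:,1]*.0007
o=readout.get_obs();A=np.array(o['tcp_rot']);print(o['clock'],'rel hinge mm',R.T@(o['ee_pos']-hh)*1000,'F case',R.T@o['force'],'M case',R.T@o['moment'],'w',o['width']*94)
print('-xc in tool',A.T@-R[:,0],'turn',Ro.from_matrix(A.T@T(-11.4,15)).as_rotvec(degrees=True)/8)
E
python3 st.py
```

```text
15.05 rel hinge mm [163.2309   0.0479   0.3219] F case [ 6.3238 -0.3336  2.127 ] M case [ 0.0565 -0.8485 -0.054 ] w 14.769889742862757
-xc in tool [ 0.2557 -0.      0.9668] turn [-0.0014 -0.0229 -0.0055]
```

Emit:
servo_tool(
  steps=[-0.02,0,0.01,0,0,0,0,-0.04,0,0.01,0,0,0,0,-0.03,0,0.05,0,0,0,0,-0.02,0,0.1,0,0,0,0,0,0,0.16,0,0,0,0,0.01,0,0.21,0,0,0,0,0.01,0,0.21,0,0,0,0,0.01,0,0.21,0,0,0,0],
)

```text
clock: 15.85
ee_pos: [0.6378, -0.092, 0.1615]
tcp_rot: [[0.254, -0.198, -0.947], [-0.052, -0.98, 0.191], [-0.966, 0.001, -0.259]]
force: [-1.5, 0.4, 0.7]
width: 0.159
```

```bash
python3 st.py
```

```text
15.85 rel hinge mm [156.7232  -0.0547   0.9984] F case [-1.0194  0.0482  1.4075] M case [ 0.0787  0.7197 -0.0471] w 14.974608203973686
-xc in tool [ 0.2587 -0.      0.9659] turn [-0.0017 -0.0005 -0.007 ]
```

Emit:
servo_tool(
  steps=[0.02,0,0.1,0,0,0,0,0.05,0,0.2,0,0,0,0,0.08,0,0.3,0,0,0,0,0.11,0,0.4,0,0,0,0,0.13,0,0.5,0,0,0,0,0.16,0,0.6,0,0,0,0,0.16,0,0.6,0,0,0,0,0.16,0,0.6,0,0,0,0],
)

```text
clock: 16.65
ee_pos: [0.6245, -0.0893, 0.1537]
tcp_rot: [[0.253, -0.198, -0.947], [-0.052, -0.98, 0.191], [-0.966, 0.001, -0.259]]
force: [-1.4, 0.3, 1.4]
width: 0.162
```

```bash
python3 st.py
```

```text
16.65 rel hinge mm [141.1233  -0.0726   1.0143] F case [-0.54    0.0439  1.9036] M case [ 0.0477  0.805  -0.0668] w 15.23788876951269
-xc in tool [ 0.2589 -0.0001  0.9659] turn [-0.001   0.0003 -0.0075]
```

Emit:
servo_tool(
  steps=[0.04,0,0.15,0,0,0,0,0.08,0,0.3,0,0,0,0,0.12,0,0.46,0,0,0,0,0.16,0,0.61,0,0,0,0,0.21,0,0.77,0,0,0,0,0.25,0,0.92,0,0,0,0,0.27,0,1,0,0,0,0,0.27,0,1,0,0,0,0],
)

```text
clock: 17.45
ee_pos: [0.6024, -0.0849, 0.1407]
tcp_rot: [[0.253, -0.198, -0.947], [-0.052, -0.98, 0.191], [-0.966, 0.001, -0.259]]
force: [-2.1, 0.8, 1.7]
width: 0.164
```

```bash
python3 st.py
```

```text
17.45 rel hinge mm [114.9995  -0.0541   1.0003] F case [-1.0352  0.3885  2.5772] M case [ 0.1128  1.0309 -0.0247] w 15.460146006043022
-xc in tool [ 0.2589 -0.0002  0.9659] turn [-0.0003  0.0009 -0.0078]
```

Emit:
servo_tool(
  steps=[0.05,0,0.2,0,0,0,0,0.1,0,0.4,0,0,0,0,0.16,0,0.6,0,0,0,0,0.21,0,0.8,0,0,0,0,0.27,0,1,0,0,0,0,0.32,0,1.2,0,0,0,0,0.36,0,1.35,0,0,0,0,0.36,0,1.35,0,0,0,0],
)

```text
clock: 18.25
ee_pos: [0.5728, -0.0786, 0.1235]
tcp_rot: [[0.254, -0.198, -0.947], [-0.052, -0.98, 0.191], [-0.966, 0.001, -0.26]]
force: [-6.0, 1.9, 9.9]
width: 0.156
```

```bash
python3 st.py
```

```text
18.25 rel hinge mm [80.2344  0.191   1.2521] F case [-0.4645  0.6314 11.6917] M case [ 0.1501  0.9776 -0.0948] w 14.644452067203279
-xc in tool [ 0.2581 -0.0004  0.9661] turn [ 0.0008 -0.0051 -0.0071]
```

Emit:
servo_tool(
  steps=[-0.04,0,0.01,0,0,0,0,-0.02,0,0.07,0,0,0,0,0,0,0.13,0,0,0,0,0.02,0,0.2,0,0,0,0,0.03,0,0.26,0,0,0,0,0.05,0,0.32,0,0,0,0,0.05,0,0.32,0,0,0,0,0.05,0,0.32,0,0,0,0],
)

```text
clock: 19.05
ee_pos: [0.5661, -0.0774, 0.1204]
tcp_rot: [[0.255, -0.198, -0.947], [-0.052, -0.98, 0.191], [-0.966, 0.001, -0.26]]
force: [-1.3, 0.7, 9.4]
width: 0.157
```

```bash
python3 st.py
```

```text
19.05 rel hinge mm [72.821   0.1063  1.977 ] F case [3.5047 0.3916 8.8718] M case [ 0.0609  0.3549 -0.1026] w 14.801525114761684
-xc in tool [ 0.2576 -0.0001  0.9663] turn [-0.0008 -0.0094 -0.006 ]
```

Emit:
servo_tool(
  steps=[-0.03,0,0.01,0,0,0,0,-0.03,0,0.03,0,0,0,0,-0.02,0,0.06,0,0,0,0,-0.01,0,0.09,0,0,0,0,0,0,0.12,0,0,0,0,0.01,0,0.15,0,0,0,0,0.01,0,0.15,0,0,0,0,0.01,0,0.15,0,0,0,0],
)

```text
clock: 19.85
ee_pos: [0.565, -0.0771, 0.1206]
tcp_rot: [[0.259, -0.198, -0.945], [-0.052, -0.98, 0.191], [-0.964, 0.0, -0.264]]
force: [8.7, -3.5, 12.2]
width: 0.16
```

```bash
python3 st.py
```

```text
19.85 rel hinge mm [71.9268  0.1556  2.7376] F case [14.0816 -1.6975  5.9066] M case [-0.2752 -2.3439  0.0865] w 15.064710112737629
-xc in tool [0.2535 0.0003 0.9673] turn [-0.0028 -0.0393 -0.0019]
```

```bash
python3 - <<'E'
from h import *
a=viewer.capture('side')[:,:,::-1];b=viewer.capture('top')[:,:,::-1]
W=np.zeros((600,800,3),np.uint8);W[:600,:480]=crop(a,235,155,60,75,8);W[:600,480:]=crop(b,280,155,40,75,8)
cv2.imwrite('pics/c8.png',W)
E
```

```text
(no output)
```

View pics/c8.png

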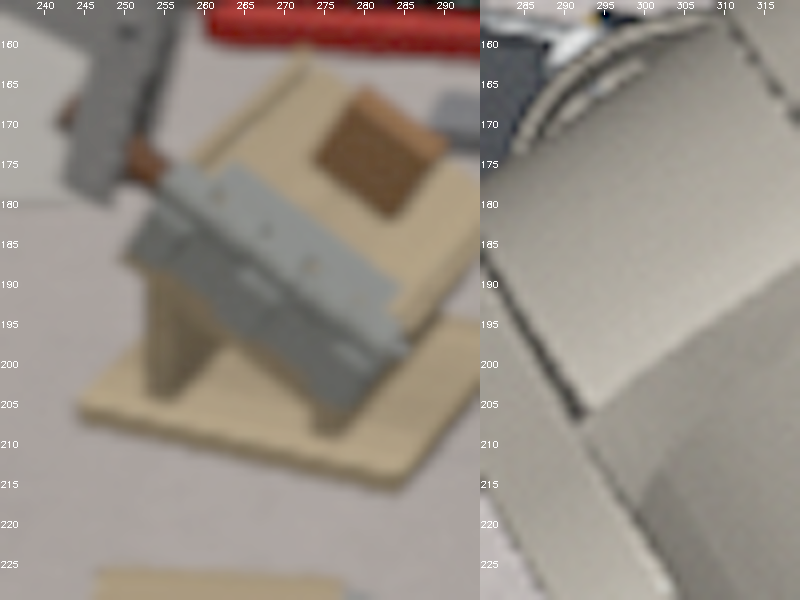

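The shoulder sits against the top knuckle at (255,176) and the tip shows beyond the lowest at (285,198), so it's home. I'll release and retreat.

Emit:
servo_tool(
  steps=[0.01,0,-0.04,0,0,0,0,0.01,0,-0.06,0,0,0,0,0.01,0,-0.06,0,0,0,0.2,0.01,0,-0.06,0,0,0,0.4,0.01,0,-0.06,0,0,0,0.5,0.01,0,-0.06,0,0,0,0.5,0.01,0,-0.06,0,0,0,0.5,-0.5,0,-0.1,0,0,0,0.5],
)

```text
clock: 20.75
ee_pos: [0.561, -0.0765, 0.1306]
tcp_rot: [[0.252, -0.198, -0.947], [-0.051, -0.98, 0.191], [-0.966, 0.0, -0.257]]
force: [-0.2, -0.3, 0.4]
width: 0.498
```

Emit:
servo_tool(
  steps=[-1,0,-0.2,0,0,0,0.5,-2,0,-0.5,0,0,0,0.5,-3.5,0,-1,0,0,0,0.5,-5,0,-2,0,0,0,0.5,-6,0,-3,0,0,0,0.5,-6,1.5,-4.5,0,0,0,0.5,-6,3,-6,0,0,0,0.5,-6,4.5,-6,0,0,0,0.5],
)

```text
clock: 21.55
ee_pos: [0.6459, -0.209, 0.3164]
tcp_rot: [[0.256, -0.197, -0.946], [-0.051, -0.98, 0.19], [-0.965, -0.001, -0.261]]
force: [-0.3, -0.2, -0.7]
width: 0.502
```

```bash
python3 - <<'E'
from h import *
o=readout.get_obs();print(o['clock'],o['ee_pos'],o['force'],o['width'])
a=viewer.capture('side')[:,:,::-1];b=viewer.capture('top')[:,:,::-1]
for n,i,j in(('side',a,cv2.imread('pics/side0.png')),('top',b,cv2.imread('pics/top0.png'))):
    for nm,z in dict(bowl=.02,jar=.04).items():
        u,v=proj(n,onz('top',{'bowl':(163,99),'jar':(117,229)}[nm],z)).astype(int);print(n,nm,cv2.absdiff(i,j)[max(v-20,0):v+20,max(u-20,0):u+20].mean())
print('brush',cv2.absdiff(b,cv2.imread('pics/top0.png'))[195:258,398:420].mean())
W=np.zeros((560,800,3),np.uint8);W[:560,:420]=crop(a,235,150,60,80,7);W[:560,420:]=crop(b,285,140,54,80,7)[:,:380]
cv2.imwrite('pics/c9.png',W)
E
```

```text
21.55 [ 0.6459 -0.209   0.3164] [-0.2556 -0.1932 -0.7122] 0.5022491482155281
side bowl 0.4675
side jar 0.4816666666666667
top bowl 11.469791666666667
top jar 10.772083333333333
brush 11.002405002405002Traceback (most recent call last):
  File "<stdin>", line 8, in <module>
ValueError: could not broadcast input array from shape (560,378,3) into shape (560,380,3)
```

```bash
python3 - <<'E'
from h import *
a=viewer.capture('side')[:,:,::-1];b=viewer.capture('top')[:,:,::-1]
W=np.zeros((600,798,3),np.uint8);W[:560,:420]=crop(a,235,150,60,80,7);W[:315,420:]=crop(b,285,150,54,45,7)
W[316:600,420:798]=cv2.resize(b,(378,284))
cv2.imwrite('pics/c9.png',W)
E
```

```text
(no output)
```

View pics/c9.png

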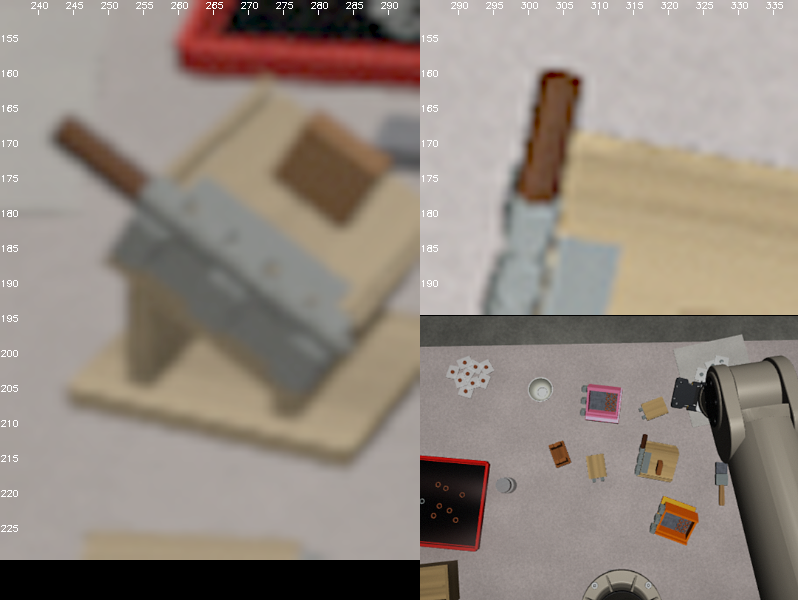

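The final view shows the grip seated directly on the top knuckle, with no shaft visible between them at side (254,177) and top (303,177). The lid is flat, and the rest is empty. The bowl, jar and brush are where they started, and the arm is clear. Handing in.

```bash
python3 -c "
from plant import ticket
print(ticket.close_job())"
```

```text
the job is handed in; nothing more can be done
None
```

The job is handed in at about 22 s of the 58 s allowed. The lid is against the hinge and the pin is through all five knuckles, with its grip seated on the top one.

- **Lid:** I pinched its pull and slid it about 22 mm to the hinge, where it stopped at about 18 N. My first grip, square to the slope, put two wrist joints near their range ends, so I regripped with the tool near vertical.
- **Pin:** I took it from the rest and fed it down from the upper end. The force along the pin stayed under about 6 N until a firm stop at 14 N, where the shoulder was expected. The sideways force on the tool reached about 12 N, and I eased it by raising the tool 1–2 mm.

**Last checks:**
- The pictures show no shaft between the grip and the top knuckle. Before release, a tip showed beyond the lowest knuckle.
- The lid is flat, the rest is empty and the robot touches nothing.
- The bowl and jar are unchanged in the side view.
- The numeric before/after comparison in the top view disagreed for the bowl, jar and brush. The difference was about the same for all three, which I put down to brightness. By eye they had not moved.
- The pictures cannot show a shoulder gap under about 1 mm. For "fully home" I relied on the firm stop.

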